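Switch the warming plate over to the mug

ROBOT

A 6-joint arm with a two-finger parallel gripper is mounted at the origin on a cart in front of the work surface, level with it; the furniture and walls round the work are solid. World frame = base frame: x ahead of the robot, y to its left, z up, the work surface at z = 0. Lengths are in mm, angles in rad, forces in N, time in s.
With the tool pointing down it reaches from about 350 to 975 mm from the base axis. Payload 7.1 kg.
Tool frame: the origin (TCP) lies midway between the tips of the shut fingers; the grasp point (between the pads) lies 19 mm behind it; z points along the fingers, y is the line along which they close (so a half turn about z gives the same grasp; the last joint's range is limited). The gripper opens to 88 mm and grips with 3 to 60 N. Pads are 20 mm wide; open, the fingers measure 115 mm over their backs; the gripper's body (75 mm by 178 mm) begins 61 mm behind the grasp point.
Start: joints at [-1.133, 0.423, 1.63, -0, 1.089, -0.019], TCP at [275.688, -560.893, 222.675] pointing down, gripper open.
Joint ranges: [-3, 3], [-0.9, 2.11], [0.09, 2.58], [-1.31, 4.45], [0.11, 2.69], [-2.54, 2.54]. Speed limits (rad/s): [2.39, 2.39, 3.01, 3.14, 3.14, 3.14].

INTERFACE

Orientations are given as a rotation vector (axis times angle).
In Python, from workcell import ctrl gives the robot as it stands. The module is installed in compiled form; this text tells all that it offers.
- The arm moves only by the tool servo_tool, never from a script. Its argument "increments" is a list of rows, each a list of 7 numbers: the shift along the world's x, y, z in cm, then the turn, a rotation vector about the world's x, y, z in degrees, then the opening, from -1 (shut) to 1 (fully open). A call has 1 to 20 rows; each row is the pose to reach, as a shift and turn from the pose commanded when the call began; what a row does not reach only later rows make up. A row lasts 1/12 s, in which the tool goes at most 41.7 mm and 7.16 degrees, less where a joint would pass 70% of its speed; a pose out of reach is approached as far as the arm can. A call with a gripper value outside its range is refused whole. The fingers move at their own pace and stop on an object; the grip force is fixed at half the most. Time passes only in rows, so rows that repeat a pose let the fingers close. It gives the time, the measured TCP pose, the force, the opening and the grip force at its end, in the units of the state.
- ctrl.get_obs(): the state, without advancing time (a new reading comes with each control period).
- ctrl.get_image(name): name is "scene" or "top"; returns a dict with "image" (420x560x3 uint8, red, green, blue), "fx", "fy", "cx", "cy" (pixels), "extrinsics" (4x4, takes a point from camera to world coordinates). Camera axes: x right, y up, looking along -z (the intrinsics and any distortion apply to the point x, -y, -z); pixel columns grow to the right and rows downward; lengths in mm; the calibration is good to about 2 mm. A picture is of the moment at which its call begins. There is no depth.
- ctrl.close_job(): hands the job in; it is judged then, once.
The state is a dict: "t": time; "qpos": joint angles; "qvel": joint speeds; "joint_torque": joint torques, N m; "ee_pos": TCP position; "orientation": TCP orientation; "ft_force": force on the tool from outside, world axes, zero at the start; "moment": the same for the moment, N m; "width": finger opening in mm; "grasp_force": force on a finger pad.
Only numpy, scipy, OpenCV 4.12 (cv2) and the standard library are available. Lean on these libraries where they do the work, as an engineer would, in place of code of your own. Each camera call takes 0.05 s, during which the arm holds its last target. There are 200 camera calls.

TASK

Three alike warming plates stand on the worktop, each with a metal toggle lever at its front: tipped towards its plate the lever is on, tipped away from the plate it is off. One plate was left on with nothing on it, while the mug stands on a plate that is off. With a fingertip, push the lever of the empty plate that is on over until it snaps off, and only then push the lever of the mug's plate over until it snaps on (the circuit cannot carry two at once); leave the third plate off. Pick nothing up, and do not shove the warmers, the mug or the garlic and spice jar beside them out of place.

Things in the scene. Friction and masses are not known exactly. Their poses are not given: they have to be found in the camera images.
- warmer_mug: warming plate carrying the mug, off at the start. Housing 200 (x) x 120 (y) x 40 mm high, 1.6 kg, loose: slides if pushed over about 6 to 10 N. Origin: centre of its underside, z up; +x points from lever to plate (away from the robot, within 0.25 rad). Round black plate, radius 53 mm, top at z 44, centred at x +40 mm. Lever hinge along y, at x -70, y 0, z 40 mm
- warmer_empty: a warming plate of the same make, nothing on it, that was left on; same frame and sizes as warmer_mug
- warmer_spare: the third warming plate of the same make, nothing on it and off: to be left alone; same frame and sizes. Behind the levers, wall cabinets hang about 0.46 m above the worktop (from x about 0.52 m at the left, 0.58 m in the middle): keep wrist and forearm clear of them
- lever_mug (a joint): lever of warmer_mug, rad: -0.42 = tipped away from the plate (towards the robot) = off, 0 = upright, +0.42 = tipped towards the plate = on. A spring drives it to the nearer end: about 3 N at the lever's end starts it, less towards the centre, and past the centre it snaps over by itself
- lever_empty (a joint): lever of warmer_empty, same meaning of values and same spring; starts at +0.42, on
- lever_spare (a joint): lever of warmer_spare, same; starts at -0.42, off
- lever_mug_tip (a point): free end of lever_mug, a steel bat 74 mm long from its hinge, 10 mm thick at the foot and 17 mm at the end; the end is about 108 mm above the worktop when at rest on or off, 114 mm when upright
- lever_empty_tip (a point): free end of lever_empty, likewise
- lever_spare_tip (a point): free end of lever_spare, likewise
- mug: white dotted mug 82 mm wide, 91 mm high, its ear making it 114 mm, on the black plate of warmer_mug, top 135 mm above the worktop; origin at the centre of its underside; not to be disturbed
- garlic: garlic bulb 53 mm lying beside the warmers; not to be disturbed
- spice_jar: spice jar with a dark cap, 41 mm across, 105 mm high, standing beside the warmers; origin under its centre; not to be disturbed

How it is judged:
By the outcome, as a careful person would: the job done as asked, in the order asked, and still so for the second after the job is handed in, with the robot touching nothing.
It also fails if it takes over 48 s, if anything falls off the work surface, if the arm or the gripper's body presses on something with over 40 N, if the wrist force passes 120 N, or if a joint passes its speed limit or range.

## Working session

There is one attempt and no reset: what is moved stays moved. The work goes in short steps, Python scripts to look and compute and a tool call to move; the robot and the scene stay as the last step left them, time stands still between calls to the robot, and variables do not carry over. Pictures are saved under pics/ and viewed, at most 10 in all, crops included, and the job is handed in when it is done.

Besides the shell and the picture viewer there is one more tool, called after "Request:" by a JSON object that holds its "fn" and its "kwargs", one argument or row to a line. servo_tool: Moves the arm, as the interface text tells. Its arguments: {"type":"object","properties":{"increments":{"type":"array","items":{"type":"array","items":{"type":"number"}}}},"required":["increments"]}

```bash
mkdir -p pics
python3 - <<'E'
from workcell import ctrl
import cv2,numpy as np
for n in("scene","top"):
    d=ctrl.get_image(n);cv2.imwrite(f"pics/{n}0.png",d["image"][:,:,::-1])
    print(n,{k:(np.round(v,3).tolist() if k!="image" else 0) for k,v in d.items()})
o=ctrl.get_obs();print(o)
E
```

```text
scene {'image': 0, 'fx': 499.426, 'fy': 499.426, 'cx': 279.751, 'cy': 204.686, 'extrinsics': [[0.473, 0.58, -0.663, -534.829], [-0.881, 0.326, -0.343, -480.217], [0.017, 0.746, 0.666, 1109.935], [0.0, 0.0, 0.0, 1.0]]}
top {'image': 0, 'fx': 385.348, 'fy': 385.348, 'cx': 274.865, 'cy': 210.422, 'extrinsics': [[-0.018, 0.992, -0.128, 350.552], [-0.999, -0.021, -0.028, 1.608], [-0.031, 0.127, 0.991, 1012.305], [0.0, 0.0, 0.0, 1.0]]}
{'t': 0.1, 'qpos': array([-1.13301200e+00,  4.23731009e-01,  1.63059204e+00,  1.05127847e-05,
        1.08862011e+00, -1.90004858e-02]), 'qvel': array([ 8.65972418e-05, -2.20254638e-03, -1.60899141e-03,  3.11463476e-04,
       -1.45944582e-03, -1.63855575e-03]), 'joint_torque': array([ 8.82968288e-05, -5.45614064e+01, -2.74323732e+01,  6.45070220e-02,
        1.88561023e-02, -7.31667569e-05]), 'ee_pos': array([ 275.4803135 , -560.4595922 ,  222.00876304]), 'orientation': array([-3.05872374e+00, -7.10987181e-01,  4.26472831e-04]), 'ft_force': array([0.8983176 , 0.2382174 , 0.16203368]), 'moment': array([ 0.00070482,  0.01319513, -0.01370547]), 'grasp_force': 0.0, 'width': 88.36042856612733}
```

View pics/scene0.png

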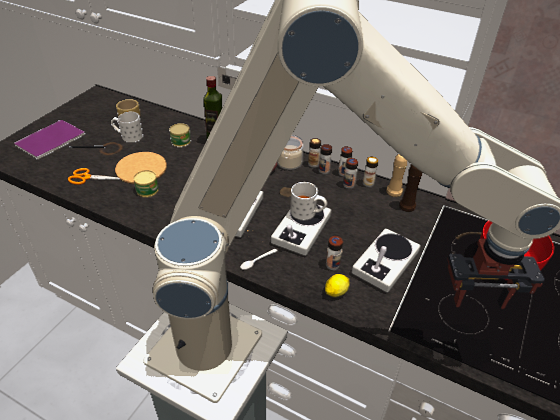

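View pics/top0.png

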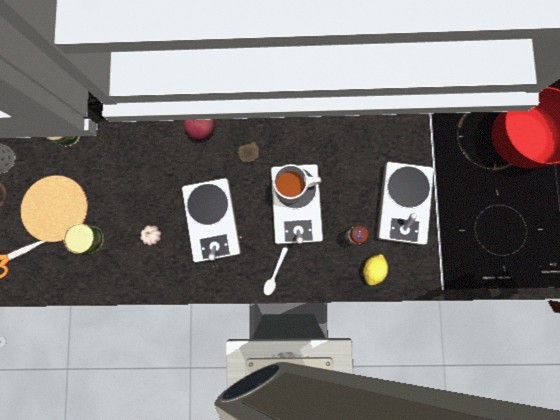

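The top view shows warmers at about (210,220), (297,205) with the mug, and (407,203). The garlic is at (150,235) and the spice jar at (359,235). The right lever seems to lean to its plate. I'll measure and zoom in.

```bash
cat > h.py <<'E'
from workcell import ctrl
import cv2,numpy as np
def ray(d,u,v,z):
    E=np.array(d["extrinsics"]);r=E[:3,:3]@np.array([(u-d["cx"])/d["fx"],-(v-d["cy"])/d["fy"],-1.])
    o=E[:3,3];return o+r*(z-o[2])/r[2]
def proj(d,p):
    E=np.array(d["extrinsics"]);q=E[:3,:3].T@(np.array(p,float)-E[:3,3])
    return d["cx"]+d["fx"]*q[0]/-q[2],d["cy"]-d["fy"]*q[1]/-q[2]
E
python3 - <<'E'
from h import *
d=ctrl.get_image("top");im=d["image"]
hsv=cv2.cvtColor(im,cv2.COLOR_RGB2HSV)
m=((hsv[...,2]>170)&(hsv[...,1]<40)).astype(np.uint8)
m[:155]=0;m[275:]=0;m[:,:170]=0;m[:,437:]=0
cs,_=cv2.findContours(m,cv2.RETR_EXTERNAL,cv2.CHAIN_APPROX_SIMPLE)
for c in cs:
    if cv2.contourArea(c)<800: continue
    b=cv2.boxPoints(cv2.minAreaRect(c))
    w=np.array([ray(d,*p,40)[:2] for p in b]);print(np.round(b).tolist(),w.round().tolist())
    e=[w[(i+1)%4]-w[i] for i in range(4)];print([round(float(np.linalg.norm(x))) for x in e])
    L=max(e,key=lambda x:x[0]);yaw=np.arctan2(L[1],L[0]);c0=w.mean(0);R=np.array([[np.cos(yaw),-np.sin(yaw)],[np.sin(yaw),np.cos(yaw)]])
    print("centre",c0.round(1),"yaw",yaw.round(3),"hinge",(c0+R@[-70,0]).round(1))
    for s in(-1,1):
        t=c0+R@[-70+s*74*np.sin(.42),0]; print(s,t.round(1),np.round(proj(d,[*t,108])))
cv2.imwrite("pics/z1.png",cv2.resize(im[160:290,170:440,::-1],None,fx=2.95,fy=2.95,interpolation=cv2.INTER_CUBIC))
s=ctrl.get_image("scene");cv2.imwrite("pics/z2.png",cv2.resize(s["image"][170:300,220:430,::-1],None,fx=3.7,fy=3.7,interpolation=cv2.INTER_CUBIC))
E
```

```text
[[271.0, 187.0], [318.0, 184.0], [322.0, 241.0], [275.0, 244.0]] [[536.0, 37.0], [542.0, -83.0], [397.0, -89.0], [391.0, 30.0]]
[121, 145, 119, 145]
centre [466.8 -26.3] yaw 0.051 hinge [396.9 -29.9]
-1 [366.8 -31.4] [301. 253.]
1 [427.  -28.3] [299. 227.]
[[180.0, 186.0], [227.0, 178.0], [240.0, 254.0], [193.0, 262.0]] [[546.0, 273.0], [564.0, 152.0], [366.0, 119.0], [349.0, 237.0]]
[122, 200, 119, 200]
centre [456.1 195. ] yaw 0.181 hinge [387.2 182.4]
-1 [357.6 177. ] [212. 258.]
1 [416.9 187.8] [207. 233.]
[[270.0, 168.0], [317.0, 159.0], [322.0, 193.0], [276.0, 201.0]] [[588.0, 40.0], [607.0, -81.0], [518.0, -93.0], [500.0, 27.0]]
[123, 89, 121, 89]
centre [553.2 -26.7] yaw 0.155 hinge [484.  -37.5]
-1 [454.2 -42.2] [304. 215.]
1 [513.8 -32.9] [300. 190.]
[[379.0, 239.0], [388.0, 153.0], [438.0, 158.0], [429.0, 244.0]] [[399.0, -229.0], [618.0, -263.0], [601.0, -390.0], [383.0, -352.0]]
[222, 127, 221, 124]
centre [ 500.3 -308.4] yaw -0.155 hinge [ 431.2 -297.6]
-1 [ 401.4 -292.9] [413. 236.]
1 [ 461.  -302.3] [416. 210.]
```

View pics/z1.png

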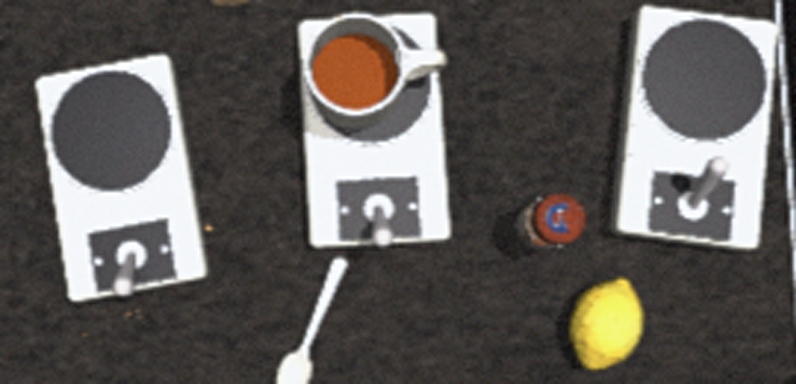

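View pics/z2.png

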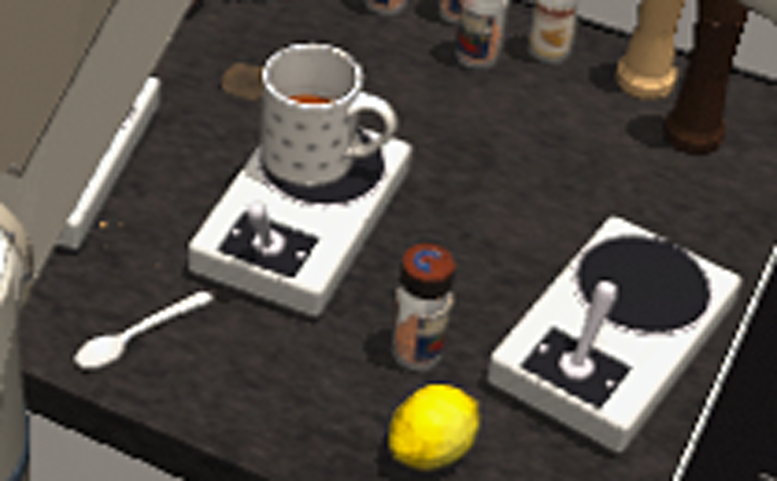

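The close-ups show the left and mug levers tipped towards the robot (off) and the right lever tipped towards its plate (on). So right is warmer_empty and left is the spare. Lever tips in the top image are at about (413,217) right and (300,241) mug. Next I'll triangulate them.

Run:
```python
from h import *
t=ctrl.get_image("top");s=ctrl.get_image("scene")
def tri(a,b):
    A=[];B=[]
    for d,(u,v) in((t,a),(s,b)):
        o=np.array(d["extrinsics"])[:3,3];r=ray(d,u,v,0)-o;r/=np.linalg.norm(r);P=np.eye(3)-np.outer(r,r);A.append(P);B.append(P@o)
    return np.linalg.lstsq(np.vstack(A),np.hstack(B),rcond=None)[0].round(1)
print("tri R",tri((413,216.6),(383.5,248.4)),"M",tri((299.8,240.7),(290.3,226.8)))
for n,a,h in(("R",(413,216.6),(404.6,229.5)),("M",(299.8,240.7),(298.1,230.2)),("L",(211.4,257),(214,246))):
    print(n,"tip@104",ray(t,*a,104).round(1),"hinge@44",ray(t,*h,44).round(1))
# right housing corners (top surface) and mug housing corners from crop
for n,c in(("R",[(641,5),(779,22),(757,249),(617,234)]),("M",[(298,20),(436,13),(451,240),(312,249)])):
    w=np.array([ray(t,170+x/2.95,160+y/2.95,40)[:2] for x,y in c]);f=(w[0]+w[1])/2-(w[2]+w[3])/2
    print(n,w.round().tolist(),"len",np.linalg.norm(f).round(),"yaw",np.arctan2(f[1],f[0]).round(3),"c",w.mean(0).round(1),"hinge",(w.mean(0)-70*f/np.linalg.norm(f)).round(1))
j=ray(t,170+560/2.95,160+220/2.95,105);print("jar",j.round())
```

```text
tri R [ 446.6 -297.4  104. ] M [395.8 -31.7 104.2]
R tip@104 [ 446.2 -296.7  104. ] hinge@44 [ 420.7 -293.7   44. ]
M tip@104 [394.9 -30.  104. ] hinge@44 [424.2 -28.5  44. ]
L tip@104 [360.5 178.6 104. ] hinge@44 [388.6 183.8  44. ]
R [[596.0, -261.0], [578.0, -379.0], [383.0, -347.0], [398.0, -230.0]] len 199.0 yaw -0.159 c [ 488.5 -304.4] hinge [ 419.4 -293.3]
M [[590.0, 37.0], [593.0, -84.0], [395.0, -90.0], [390.0, 28.0]] len 199.0 yaw 0.038 c [492.  -27.1] hinge [422.1 -29.7]
jar [ 406. -171.  105.]
```

Request:
{"fn": "servo_tool", "kwargs": {
  "increments": [
    [2,2.3,0,0,0,-3,-1],
    [4,4.6,0,0,0,-6,-1],
    [6,6.9,0,0,0,-9,-1],
    [8,9.2,0,0,0,-12,-1],
    [10,11.5,0,0,0,-15,-1],
    [12,13.8,0,0,0,-18,-1],
    [14,16.1,0,0,0,-21,-1],
    [16,18.4,0,0,0,-24,-1],
    [18,20.6,0,0,0,-28,-1],
    [20,22.8,0,0,0,-32,-1],
    [22.3,25.4,0,0,0,-35,-1],
    [22.3,25.4,0,0,0,-35,-1],
    [22.3,25.4,0,0,0,-35,-1],
    [22.3,25.4,0,0,0,-35,-1]
  ]
}}

```text
t: 1.47
ee_pos: [498.4, -307.0, 222.5]
orientation: [3.132, -0.239, -0.001]
ft_force: [-0.1, 0.3, -0.4]
width: 0.7
grasp_force: 0.0
```

Request:
{"fn": "servo_tool", "kwargs": {
  "increments": [
    [0,0,-2,0,0,0,-1],
    [0,0,-4,0,0,0,-1],
    [0,0,-6,0,0,0,-1],
    [0,0,-8,0,0,0,-1],
    [0,0,-10,0,0,0,-1],
    [0,0,-12,0,0,0,-1],
    [0,0,-13,0,0,0,-1],
    [0,0,-13.5,0,0,0,-1],
    [0,0,-13.5,0,0,0,-1]
  ]
}}

```text
t: 2.22
ee_pos: [497.8, -307.3, 86.9]
orientation: [-3.131, 0.243, 0.002]
ft_force: [-0.1, -0.4, 0.0]
width: 0.2
grasp_force: 0.0
```

Run:
```python
from h import *
t=ctrl.get_image("top");s=ctrl.get_image("scene")
a=cv2.resize(t["image"][140:290,340:440],(400,600),interpolation=cv2.INTER_CUBIC)
b=cv2.resize(s["image"][200:320,340:420],(400,600),interpolation=cv2.INTER_CUBIC)
cv2.imwrite("pics/z3.png",np.hstack([a,b])[:,:,::-1])
```

```text
(no output)
```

View pics/z3.png

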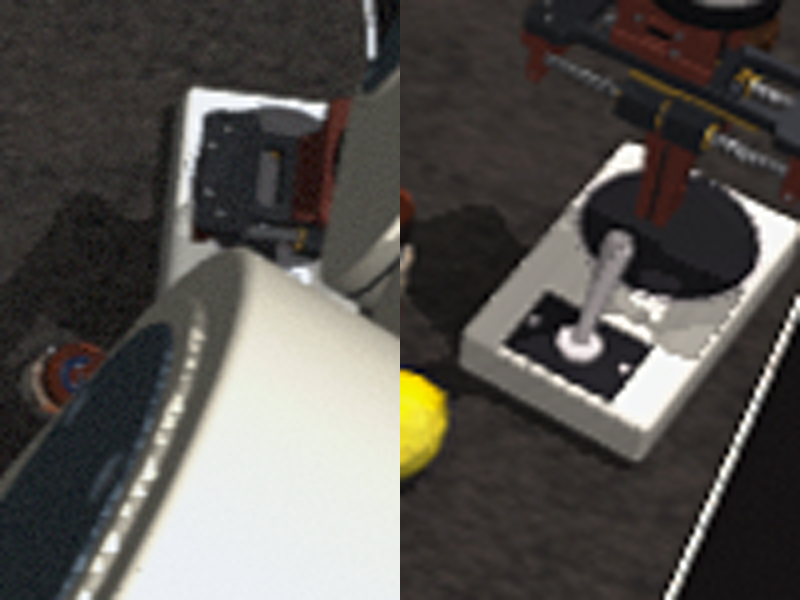

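The shut fingers are behind the lever on the plate side and lined up with it. Now pushing towards the robot.

Request:
{"fn": "servo_tool", "kwargs": {
  "increments": [
    [-1,0.16,0,0,0,0,-1],
    [-2,0.32,0,0,0,0,-1],
    [-2.5,0.4,0,0,0,0,-1],
    [-3,0.48,0,0,0,0,-1],
    [-3.4,0.55,0,0,0,0,-1],
    [-3.8,0.61,0,0,0,0,-1],
    [-4.2,0.67,0,0,0,0,-1],
    [-4.6,0.74,0,0,0,0,-1],
    [-5,0.8,0,0,0,0,-1]
  ]
}}

```text
t: 3.07
ee_pos: [449.3, -299.3, 88.5]
orientation: [3.131, -0.242, 0.003]
ft_force: [1.1, -0.9, 1.1]
width: 0.5
grasp_force: 1.0
```

Request:
{"fn": "servo_tool", "kwargs": {
  "increments": [
    [-0.4,0.06,0,0,0,0,-1],
    [-0.8,0.13,0,0,0,0,-1],
    [-1.2,0.19,0,0,0,0,-1],
    [-1.6,0.26,0,0,0,0,-1],
    [-2,0.32,0,0,0,0,-1],
    [-2.4,0.38,0,0,0,0,-1],
    [-2.6,0.42,0,0,0,0,-1],
    [-2.6,0.42,0,0,0,0,-1]
  ]
}}

```text
t: 3.73
ee_pos: [422.0, -294.5, 87.6]
orientation: [-3.132, 0.242, 0.001]
ft_force: [0.3, -0.2, 0.2]
width: 0.3
grasp_force: 0.0
```

Run:
```python
from h import *
s=ctrl.get_image("scene")
b=cv2.resize(s["image"][200:320,320:420],(600,600),interpolation=cv2.INTER_CUBIC)
cv2.imwrite("pics/z4.png",b[:,:,::-1])
```

```text
(no output)
```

View pics/z4.png

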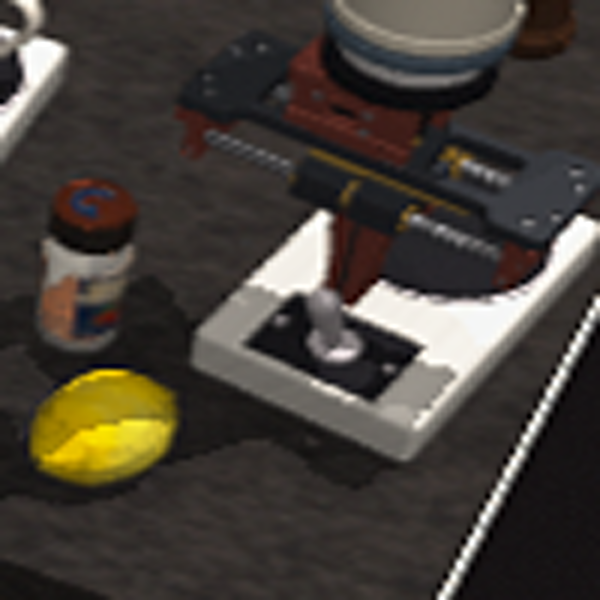

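The lever (tip at crop (322,300)) now leans towards the robot, so it is off, and the force is zero. The housing and jar look undisturbed. Next I back off, lift and go to the front of the mug's lever.

Request:
{"fn": "servo_tool", "kwargs": {
  "increments": [
    [1,-0.16,0,0,0,0,-1],
    [2,-0.3,1,0,0,0,-1],
    [2,-0.3,4,0,0,0,-1],
    [2,-0.3,7,0,0,0,-1],
    [2,-0.3,10,0,0,0,-1],
    [1,0,13,0,0,1,-1],
    [0,2,13.5,0,0,2,-1],
    [0,5,13.5,0,0,3,-1],
    [-1,8,13.5,0,0,4,-1],
    [-2,11,13.5,0,0,5,-1],
    [-3,14,13.5,0,0,6,-1],
    [-4,17,13.5,0,0,8,-1],
    [-5,20,13.5,0,0,9,-1],
    [-5.5,23,13.5,0,0,10,-1],
    [-6,25,13.5,0,0,11,-1],
    [-6,26.2,13.5,0,0,11,-1],
    [-6,26.2,13.5,0,0,11,-1],
    [-6,26.2,13.5,0,0,11,-1]
  ]
}}

```text
t: 5.28
ee_pos: [363.6, -32.4, 223.1]
orientation: [3.141, 0.063, 0.002]
ft_force: [-0.3, -0.2, -0.0]
width: 0.4
grasp_force: 0.0
```

Run:
```python
from h import *
o=ctrl.get_obs();print(o["ee_pos"],o["qpos"],o["orientation"])
t=ctrl.get_image("top");s=ctrl.get_image("scene")
a=cv2.resize(t["image"][140:290,270:440],(453,400),interpolation=cv2.INTER_CUBIC)
b=cv2.resize(s["image"][170:300,310:420],(338,400),interpolation=cv2.INTER_CUBIC)
cv2.imwrite("pics/z5.png",np.hstack([a,b])[:,:,::-1])
```

```text
[363.59878409 -32.37820309 223.10093545] [-1.21296638e-01  2.25697147e-02  2.16193161e+00 -1.78167181e-04
  9.55948251e-01  1.40962177e+00] [3.14065949e+00 6.27911043e-02 1.74530209e-03]
```

View pics/z5.png

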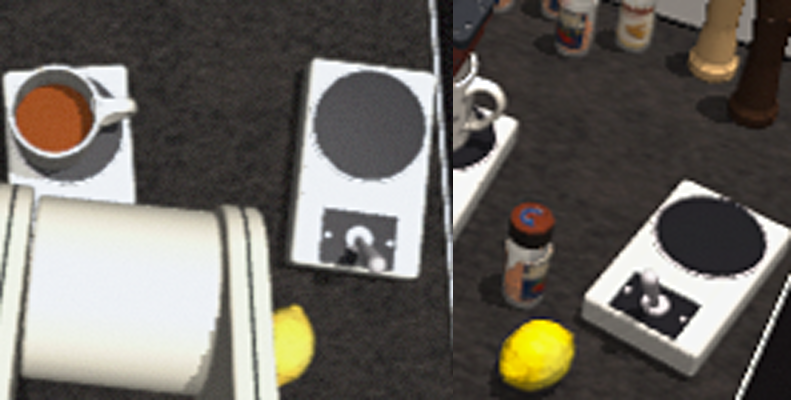

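The right lever is off, with its tip at crop (375,262) on the robot side. Now descending in front of the mug's lever.

Request:
{"fn": "servo_tool", "kwargs": {
  "increments": [
    [-0.3,0,-1.5,0,0,0,-1],
    [-0.3,0,-3,0,0,0,-1],
    [-0.3,0,-4.5,0,0,0,-1],
    [-0.3,0,-6,0,0,0,-1],
    [-0.3,0,-7.5,0,0,0,-1],
    [-0.3,0,-9,0,0,0,-1],
    [-0.3,0,-10.5,0,0,0,-1],
    [-0.3,0,-12,0,0,0,-1],
    [-0.3,0,-13,0,0,0,-1],
    [-0.3,0,-13.4,0,0,0,-1],
    [-0.3,0,-13.4,0,0,0,-1]
  ]
}}

```text
t: 6.3
ee_pos: [359.4, -33.3, 87.9]
orientation: [-3.141, -0.057, 0.003]
ft_force: [-0.4, 0.1, -0.3]
width: 0.6
grasp_force: 0.0
```

Request:
{"fn": "servo_tool", "kwargs": {
  "increments": [
    [0.7,0.03,0,0,0,0,-1],
    [1.3,0.05,0,0,0,0,-1],
    [1.7,0.07,0,0,0,0,-1],
    [2.1,0.08,0,0,0,0,-1],
    [2.5,0.1,0,0,0,0,-1],
    [2.9,0.11,0,0,0,0,-1],
    [3.3,0.13,0,0,0,0,-1]
  ]
}}

```text
t: 6.88
ee_pos: [391.8, -31.2, 88.8]
orientation: [-3.141, -0.06, 0.004]
ft_force: [-5.1, 0.9, 3.4]
width: 0.4
grasp_force: 1.9
```

Request:
{"fn": "servo_tool", "kwargs": {
  "increments": [
    [0.4,0.02,0,0,0,0,-1],
    [0.8,0.03,0,0,0,0,-1],
    [1.2,0.05,0,0,0,0,-1],
    [1.6,0.06,0,0,0,0,-1],
    [2,0.08,0,0,0,0,-1],
    [2.4,0.1,0,0,0,0,-1],
    [2.7,0.11,0,0,0,0,-1],
    [2.7,0.11,0,0,0,0,-1]
  ]
}}

```text
t: 7.55
ee_pos: [420.7, -30.3, 88.7]
orientation: [3.141, 0.06, 0.001]
ft_force: [0.6, -0.6, -0.6]
width: 0.4
grasp_force: 0.0
```

Request:
{"fn": "servo_tool", "kwargs": {
  "increments": [
    [-1,0,0,0,0,0,-1],
    [-2,0,1,0,0,0,-1],
    [-2,0,4,0,0,0,-1],
    [-2,0,7,0,0,0,-1],
    [-2,0,10,0,0,0,-1],
    [-2,-1,13,0,0,0,-1],
    [-2,-4,14,0,0,0,-1],
    [-2,-7,14,0,0,0,-1],
    [-2,-10,14,0,0,0,-1],
    [-2,-13,14,0,0,0,-1],
    [-2,-16,14,0,0,0,-1],
    [-2,-19,14,0,0,0,-1],
    [-2,-22,14,0,0,0,-1],
    [-2,-25,14,0,0,0,-1],
    [-4,-28,14,0,0,0,-1],
    [-6,-31,14,0,0,0,-1],
    [-8,-34,14,0,0,0,-1],
    [-10,-37,14,0,0,0,-1],
    [-10,-37,14,0,0,0,-1]
  ]
}}

```text
t: 9.13
ee_pos: [316.2, -403.7, 228.4]
orientation: [3.14, 0.053, -0.001]
ft_force: [0.2, 0.0, 0.6]
width: 0.6
grasp_force: 0.0
```

Run:
```python
from h import *
t=ctrl.get_image("top");s=ctrl.get_image("scene")
a=cv2.resize(t["image"][160:290,170:440],(796,383),interpolation=cv2.INTER_CUBIC)
b=cv2.resize(s["image"][170:300,220:430],(345,213),interpolation=cv2.INTER_CUBIC)
c=np.zeros((213,796,3),np.uint8);c[:,:345]=b
cv2.imwrite("pics/z6.png",np.vstack([a,c])[:,:,::-1])
```

```text
(no output)
```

View pics/z6.png

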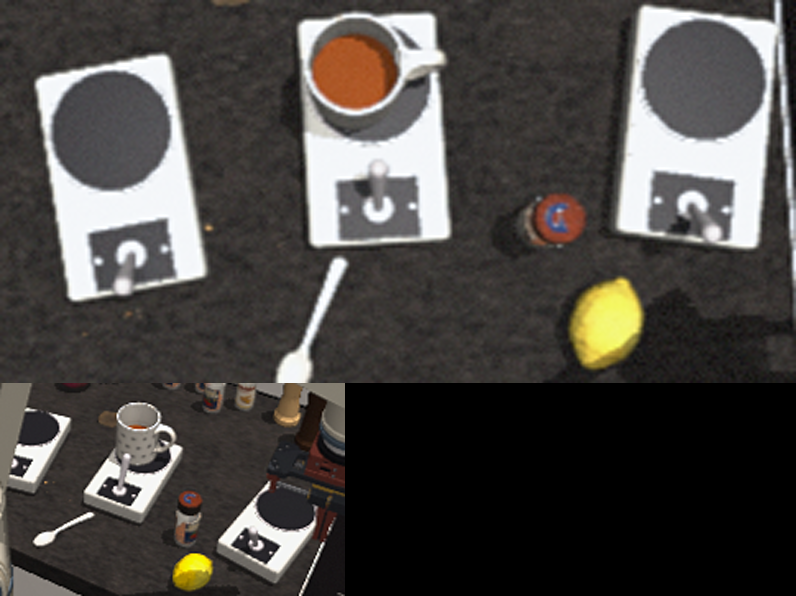

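The mug's lever (tip at (379,168)) is on. The right lever (tip at (712,232)) and the left lever are off, nothing has moved, and the arm is clear.

```bash
python3 -c "from workcell import ctrl;print(ctrl.close_job())"
```

```text
the job is handed in; nothing more can be done
None
```

The job is handed in: I pushed the empty plate's lever off first and then the mug plate's lever on, and the last pictures show the third plate still off and nothing shifted out of place.

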